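Hang the slotted test panel on the headed pin

ROBOT

A 6-joint arm with a two-finger parallel gripper is mounted at the origin on a cart in front of the work surface, level with it; the furniture and walls round the work are solid. World frame = base frame: x ahead of the robot, y to its left, z up, the work surface at z = 0. Lengths are in mm, angles in rad, forces in N, time in s.
With the tool pointing down it reaches from about 400 to 925 mm from the base axis. Payload 12.5 kg.
Tool frame: the origin (TCP) lies where the fingers leave the gripper's body, on its centre line; the fingertips stand 78 mm ahead of it and the grasp point (between the pads) lies 59 mm ahead of it; z points along the fingers, y is the direction in which the jaws open and shut (so a half turn about z gives the same grasp; the last joint's range is limited). The gripper opens to 95 mm and grips with 3 to 60 N. Pads are 20 mm wide; open, the fingers measure 119 mm over their backs; the gripper's body (75 mm by 180 mm) begins 59 mm behind the grasp point.
Start: joints at [1.171, 0.491, 1.559, -0, 1.092, -0.106], TCP at [180.975, 598.236, 292.261] pointing down, gripper open.
Joint ranges: [-3.1, 3.1], [-0.84, 2.19], [0.05, 2.79], [-1.13, 4.28], [0.06, 2.93], [-2.69, 2.69]. Speed limits (rad/s): [2.22, 2.22, 2.79, 3.14, 3.14, 3.14].

INTERFACE

Orientations are given as [roll, pitch, yaw] about the fixed x, y, z axes, in that order (R = Rz(yaw) Ry(pitch) Rx(roll)).
In Python, from cell import env, viewer, ticket, search_frame gives the robot as it stands.
- The arm moves only by the shell command python3 -m inch 'ROWS'. ROWS is a JSON object of lists of equal length, an entry for each row: "hand": the opening, from 0 (shut) to 1 (fully open); "delta_pos": the shift along the tool's x, y, z in cm, a list of three; "turn": the turn about the tool's z in rad. A call has 1 to 20 rows; each row shifts and turns the commanded pose from where the row before left it, along the tool's axes as they then stand; what a row does not reach is not made up. A row lasts 1/10 s, in which the tool goes at most 50 mm and 8.59 degrees, less where a joint would pass 70% of its speed; a pose out of reach is approached as far as the arm can. A call is refused whole if a number of a shift passes 5 or a number of a turn 0.15, either way. A call with a gripper value outside its range is refused whole. The fingers move at their own pace and stop on an object; the grip force is fixed at half the most. Time passes only in rows, so rows that do not move let the fingers close. It gives the time, the measured TCP pose, the force and the opening at its end, in the units of the state.
- env.state(): the state, without advancing time (a new reading comes with each control period).
- viewer.read_camera(name): name is "side" or "top" or "wrist"; returns (picture, depth): 384x512x3 uint8, blue, green, red; 384x512 float32, mm along the optical axis (not along the pixel's ray), 0 where there is no reading.
- viewer.get_calibration(name): a dict with "fx", "fy", "cx", "cy" (pixels), "T" (4x4, takes a point from camera to world coordinates). Camera axes: x right, y down, z forward; pixel columns grow to the right and rows downward; lengths in mm; the calibration is good to about 2 mm. A picture is of the moment at which its call begins: read the wrist's pose just before it. get_calibration takes no time and is no camera call; for the wrist camera it gives the pose at the moment of the call.
- ticket.job_done(): hands the job in, once; it reports no verdict.
Trained networks look in the newest picture that a camera, given by its name, has taken for a name from the list of things; names that differ only in an ending like _2 or _b are one class to them, and where a whole thing is asked for, a point or a joint stands for the part that bears it (a point fixed in the world has none). Each returns a list of dicts, best first, with "p" (0 to 1); they miss things now and then, are a little off and sometimes report something else, mostly with a low value. They report only what shows in the picture. A call takes as long as a camera call. They do not tell look-alikes from the thing itself.
- search_frame(camera, label): "centre" ([column, row] in pixels, amid what is visible of it).
The state is a dict: "t": time; "joints": joint angles; "qvel": joint speeds; "tau": joint torques, N m; "eef_pos": TCP position; "tcp_rot": TCP orientation; "ft_force": force on the tool from outside, world axes, zero at the start; "moment": the same for the moment, N m; "opening": opening from 0.0 (shut) to 1.0 (fully open).
Only numpy, scipy, OpenCV 4.12 (cv2) and the standard library are available. Lean on these libraries where they do the work, as an engineer would, in place of code of your own. Each camera call takes 0.05 s, during which the arm holds its last target.

TASK

Take the test panel with the sideways-open slot out of its holder and hang it on the headed pin of the stand: the slot has to be slid sideways over the pin's neck, behind its head, until the pin is at the slot's inner end and the panel can drop so that the pin seats in the notch there. The pin's height is not known exactly, so feel for it gently and never force the panel against the stand; leave it hanging freely and upright, and leave the other panel and everything else where they are.

Things in the scene. Friction and masses are not known exactly. Their poses are not given: they have to be found in the camera images.
- slotted_panel: Panel to hang: aluminium plate, upright, 6 mm thick (x), 70 wide (y +-35), 196 tall, 0.14-0.28 kg. Origin: centre of its bottom edge, z up. Black grip block on top, 12 mm thick (x), 36 wide, z 150-196: grasp it from above across x. An L-shaped slot goes through the plate: see slot_seat and jaw. Centre of mass z 82. It stands in the holder with the holder's yaw.
- slot_seat (a point): Where the pin's centre lies once seated; panel frame (0,0,112 mm), panel's axes. The slot's level leg, z 90-102 in the panel frame, is open at the panel's +y edge and ends inward in a wall at y -6; above its inner end (y -6 to +6) a notch rises from the leg to z 116. Slide the panel towards its own +y to bring the pin in, then lower it so the pin goes up into the notch.
- jaw (a point): Point on the flat underside of the jaw above the slot's leg; panel frame (0,41.5,102 mm). The jaw (z 102-116) sticks out past the plate below the leg (which ends at y +35): flat underside to y +46, round end to y +53. Lowered onto the pin with the pin at panel y 37-46, this jaw feels the pin's height, as the plate below is not yet in the way.
- holed_panel: A second panel of the same size and colour, but with no protruding jaw and only a small closed 12 mm square hole instead of a slot; it cannot go over the pin's head. Leave it in the holder. Origin: centre of its bottom edge; x thickness, z up.
- holder: Fixed grey block 60 x 230 x 33 mm with two pockets in line along its y, 110 mm apart (at y = +55 and -55 mm), 25 mm deep; the two panels stand upright in them, in either order, feet 8 mm over the worktop. Panels have the holder's yaw, their open slots towards the holder's +y (left). Origin: centre of its underside.
- stand: Fixed telescopic steel stand: base 120 x 110 x 12 mm, round post 22 mm thick, ending in a dark block (28 x 24 x 26 mm) that carries a level headed pin pointing along the stand's -x (to the robot). Origin: on the worktop under the post's axis, z up. The post ends 13 mm above the pin's axis. See under_pin.
- under_pin (a point): Point on the worktop straight below the middle of the pin's neck, stand frame (-27,0,0 mm); the hung plate's middle belongs over it, its axes along the stand's. Neck 8 mm thick, from stand x -16 to -38, then a round head 22 mm wide, 6 thick. Pin axis height over the worktop: anywhere 132 to 176 mm, not reported: feel for it. The pin gives up or down by about 1 mm per 6 N, at most 4 mm; sideways it is rigid.
- sample_jar: Bystander: small glass jar with white lid, 50 mm wide, 53 mm tall; origin under its centre.
- beaker: Bystander: empty beaker 55 mm wide, 62 mm tall; origin under its centre.
- petri_dish: Bystander: petri dish 61 mm wide, 16 mm tall; origin under its centre.
- timer: Bystander: flat bench timer 64 x 68 x 18 mm; origin under its centre.
Things that resemble listed ones, but are neither listed nor needed, are in the scene too. Leave any brown or purple look-alike of the slotted_panel alone.

How it is judged (in metres and radians):
On the way, in this order (a step that is already met when the one before it is completed fails the run):
1. the slotted panel is lifted clear of the holder (height (world z) of slotted_panel above 0.037 m and contact force between slotted_panel and holder below 0.05 N), for 0.1 s.
2. the pin is in the slot and touches it (x of slot_seat in the frame of stand between -0.037 and -0.017 m and y of slot_seat in the frame of stand between -0.04 and 0.007 m and z of slot_seat in the frame of stand between 0.12 and 0.185 m and contact force between slotted_panel and stand above 0.4 N), for 0.1 s.
At the end, for the whole second after the job is handed in: The slotted panel hangs on the stand's pin: slot_seat within 6 mm of the pin sideways (stand's y), between block and head (stand's x -37 to -17 mm), 120 to 185 mm over the worktop, touching the stand, tilted less than 0.15 rad, released and at rest (under 0.02 m/s and 0.2 rad/s) (x of slot_seat in the frame of stand between -0.037 and -0.017 m and y of slot_seat in the frame of stand between -0.006 and 0.006 m and z of slot_seat in the frame of stand between 0.12 and 0.185 m and contact force between slotted_panel and stand above 0.4 N and angle between slotted_panel's own z axis and vertical below 0.15 rad and contact force between slotted_panel and the fingers below 0.05 N and linear speed of slotted_panel below 0.02 m/s and angular speed of slotted_panel below 0.2 rad/s).
It fails at once if the slotted panel is pressed against the stand with more than 15 N (contact force between slotted_panel and stand above 15 N).
It fails at once if the robot itself pushes the stand with more than 20 N (contact force between the arm and stand above 20 N).
It fails at once if the other panel is moved more than 30 mm (distance of holed_panel from where it was at the start of the episode above 0.03 m).
It fails at once if the jar, beaker, petri dish or timer is moved more than 30 mm (distance of any of sample_jar, beaker, petri_dish, timer from where it was at the start of the episode above 0.03 m).
It also fails if it takes over 58 s, if anything falls off the work surface, if the arm or the gripper's body presses on something with over 40 N, if the wrist force passes 120 N, or if a joint passes its speed limit or range.

## Working session

There is one attempt and no reset: what is moved stays moved. The work goes in short steps, Python scripts to look and compute and a shell command to move; the robot and the scene stay as the last step left them, time stands still between calls to the robot, and variables do not carry over. Pictures are saved under pics/ and viewed, and the job is handed in when it is done.

```bash
ls; mkdir -p pics; python3 - <<'E'
from cell import env, viewer
import cv2
print(env.state())
for n in ("side","top","wrist"):
    p,d=viewer.read_camera(n); cv2.imwrite(f"pics/{n}0.png",p)
    import numpy as np; np.savez(f"pics/{n}0.npz",p=p,d=d,**viewer.get_calibration(n))
E
```

```text
pics
{'t': 0.0, 'joints': array([ 1.17137650e+00,  4.91572407e-01,  1.55946430e+00, -1.30155913e-06,
        1.09166112e+00, -1.05592003e-01]), 'qvel': array([ 0.00080549, -0.00269737,  0.00096232, -0.00116102,  0.00139738,
        0.00150921]), 'tau': array([-3.21597417e-04, -6.12654161e+01, -2.58187509e+01,  6.92765415e-02,
        4.82253497e-02, -7.85105476e-05]), 'eef_pos': array([180.924219  , 598.07788714, 291.64859702]), 'tcp_rot': array([-3.14049351e+00, -1.15332858e-04,  2.84776536e+00]), 'ft_force': array([ 0.36936817, -0.02403158, -0.17696287]), 'moment': array([ 0.00503215, -0.01728346,  0.00575106]), 'opening': 1.004168722762406}
```

View pics/side0.png

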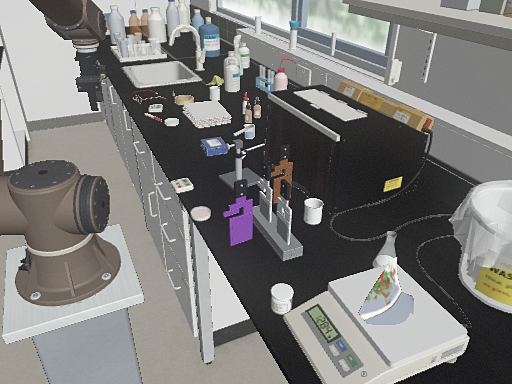

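View pics/top0.png

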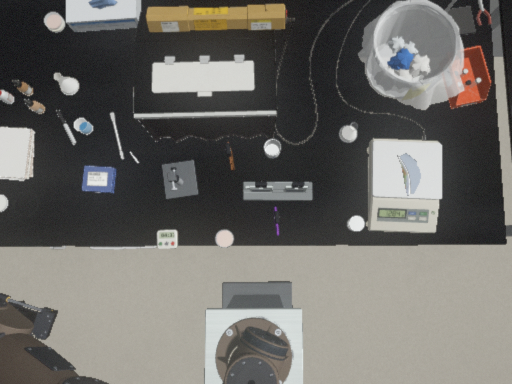

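View pics/wrist0.png

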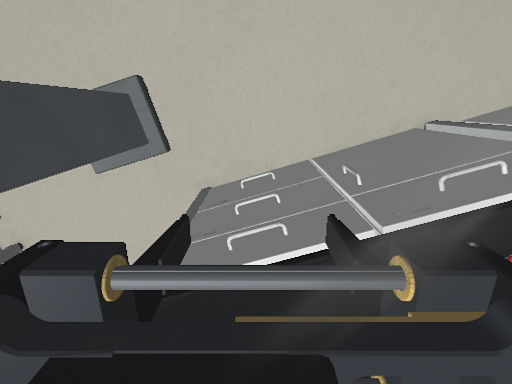

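```bash
cat > h.py <<'E'
import numpy as np,cv2
from cell import env, viewer
def snap(n,tag):
    c=viewer.get_calibration(n); p,d=viewer.read_camera(n)
    cv2.imwrite(f"pics/{tag}.png",p); np.savez(f"pics/{tag}.npz",p=p,d=d,**c); return p,d,c
def load(tag):
    z=np.load(f"pics/{tag}.npz"); return z['p'],z['d'],z
def cloud(d,c):
    v,u=np.mgrid[:d.shape[0],:d.shape[1]]
    P=np.stack([(u-c['cx'])/c['fx']*d,(v-c['cy'])/c['fy']*d,d,np.ones_like(d)],-1)
    W=(P@np.asarray(c['T']).T)[...,:3]; W[d<=0]=np.nan; return W
def proj(X,c):
    q=np.linalg.inv(c['T'])@np.append(X,1); return c['fx']*q[0]/q[2]+c['cx'],c['fy']*q[1]/q[2]+c['cy']
def crop(tag,u0,u1,v0,v1,s,out):
    p=cv2.imread(f"pics/{tag}.png")[v0:v1,u0:u1]; cv2.imwrite(f"pics/{out}.png",cv2.resize(p,None,fx=s,fy=s,interpolation=cv2.INTER_CUBIC))
E
python3 - <<'E'
from h import *
crop("side0",180,340,120,270,5,"side0c")
crop("top0",150,330,130,250,4,"top0c")
for t in("side0","top0"):
    p,d,c=load(t);W=cloud(d,c);print(t,c['fx'],c['T'].round(3).tolist())
    if t=="top0":
        for u,v in [(262,190),(278,190),(295,190),(278,220),(231,155),(175,180),(180,185),(190,190),(224,238),(272,148),(357,223),(278,197),(278,182),(245,190),(311,190)]: print(u,v,W[v,u].round(0),p[v,u])
E
```

```text
side0 422.5655446497022 [[0.903, -0.211, 0.374, 71.477], [-0.429, -0.468, 0.772, -940.02], [0.012, -0.858, -0.513, 728.5], [0.0, 0.0, 0.0, 1.0]]
top0 440.83634138419 [[-0.003, -0.992, 0.122, 360.87], [-1.0, 0.003, -0.0, -31.578], [0.0, -0.122, -0.992, 1485.072], [0.0, 0.0, 0.0, 1.0]]
262 190 [534. -30.  68.] [79 80 77]
278 190 [538. -84.  28.] [144 145 140]
295 190 [ 533. -137.   70.] [77 74 72]
278 220 [430. -77. 191.] [59 58 56]
231 155 [647.  70.  80.] [50 63 81]
175 180 [555. 235. 151.] [77 77 73]
180 185 [558. 247.   9.] [107 105 102]
190 190 [541. 212.  14.] [112 109 106]
224 238 [380.  97.   9.] [197 206 219]
272 148 [686. -65.   3.] [230 230 229]
357 223 [ 427. -339.   51.] [232 232 230]
278 197 [514. -83.  33.] [149 148 143]
278 182 [565. -84.  32.] [164 164 159]
245 190 [538.  26.  34.] [142 142 137]
311 190 [ 538. -193.   32.] [140 138 136]
```

View pics/side0c.png

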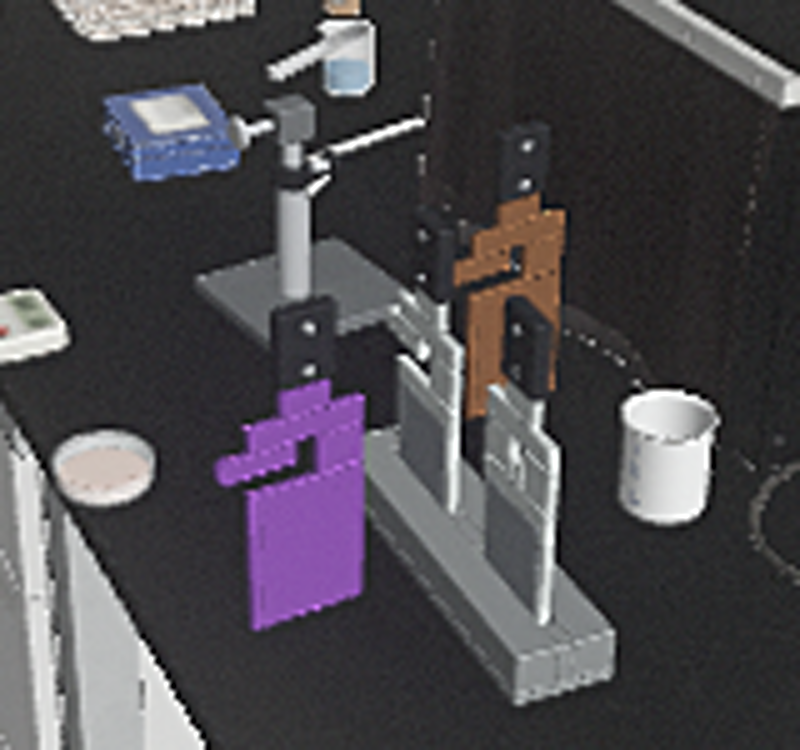

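View pics/top0c.png

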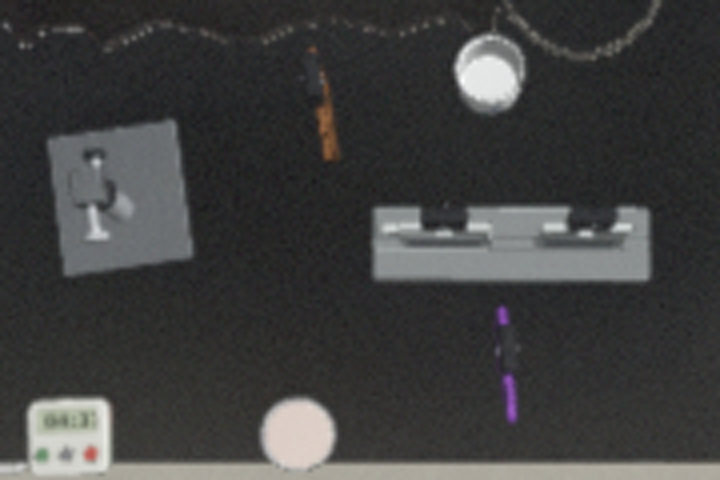

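```bash
python3 - <<'E'
from h import *
p,d,c=load("top0");W=cloud(d,c)
X,Y,Z=W[...,0],W[...,1],W[...,2]
def rect(m,n):
    pts=W[m][:,:2].astype(np.float32); r=cv2.minAreaRect(pts); print(n,len(pts),r, pts.mean(0), np.nanmedian(Z[m]))
g=p.astype(int); bright=g.min(-1)
rect((Z>24)&(Z<42)&(X>480)&(X<600)&(Y>-230)&(Y<60)&(bright>90),"holder")
rect((Z>3)&(Z<22)&(X>450)&(X<640)&(Y>130)&(Y<330)&(bright>70),"base")
for n,m in {"blkL":(Z>150)&(X>480)&(X<600)&(Y>-75)&(Y<20),"blkR":(Z>150)&(X>480)&(X<600)&(Y<-100)&(Y>-190),"pin":(Z>125)&(X>450)&(X<640)&(Y>130)&(Y<330)}.items():
    q=W[m]; print(n,len(q)); 
    if len(q)<200: print(np.column_stack([np.argwhere(m)[:,::-1],q.round(0),bright[m]]).tolist())
p2,d2,c2=load("side0");W2=cloud(d2,c2)
q=W2[140:182,220:270].reshape(-1,3);
X,Y,Z=[W2[...,i] for i in range(3)]
m=(Z>115)&(Y>190)&(Y<290)&(X>450)&(X<600)
print(np.column_stack([np.argwhere(m)[:,::-1],W2[m].round(0)]).tolist())
m=(Z>160)&(Y>-80)&(Y<20)&(X>500)&(X<600)
print("side blkL",np.nanmedian(W2[m],0),np.nanmin(W2[m],0),np.nanmax(W2[m],0))
E
```

```text
holder 848 ((536.1891479492188, -80.47493743896484), (227.14183044433594, 58.253623962402344), 89.7498779296875) [531.2051  -80.26519] 31.680420882848694
base 917 ((578.2449951171875, 248.8048095703125), (119.7926254272461, 109.67973327636719), 8.36565113067627) [577.3031  244.49615] 10.87082214853217
blkL 70
[[255.0, 182.0, 541.0, -10.0, 202.0, 73.0], [256.0, 182.0, 541.0, -13.0, 199.0, 51.0], [257.0, 182.0, 541.0, -16.0, 200.0, 51.0], [258.0, 182.0, 541.0, -19.0, 203.0, 49.0], [259.0, 182.0, 540.0, -22.0, 206.0, 45.0], [260.0, 182.0, 541.0, -25.0, 204.0, 47.0], [261.0, 182.0, 540.0, -28.0, 207.0, 50.0], [262.0, 182.0, 542.0, -30.0, 197.0, 50.0], [263.0, 182.0, 541.0, -33.0, 202.0, 46.0], [264.0, 182.0, 541.0, -36.0, 204.0, 49.0], [265.0, 182.0, 541.0, -39.0, 204.0, 52.0], [266.0, 182.0, 541.0, -42.0, 202.0, 81.0], [255.0, 183.0, 537.0, -10.0, 206.0, 73.0], [256.0, 183.0, 538.0, -13.0, 202.0, 48.0], [257.0, 183.0, 537.0, -16.0, 206.0, 51.0], [258.0, 183.0, 537.0, -19.0, 208.0, 54.0], [259.0, 183.0, 538.0, -22.0, 203.0, 51.0], [260.0, 183.0, 538.0, -25.0, 201.0, 53.0], [261.0, 183.0,
[... 15197 characters left out ...]
0.0, 132.0], [228.0, 149.0, 531.0, 234.0, 134.0], [236.0, 149.0, 565.0, 248.0, 121.0], [237.0, 149.0, 567.0, 244.0, 123.0], [238.0, 149.0, 570.0, 242.0, 123.0], [239.0, 149.0, 574.0, 241.0, 123.0], [240.0, 149.0, 577.0, 241.0, 122.0], [236.0, 150.0, 564.0, 244.0, 119.0], [237.0, 150.0, 566.0, 240.0, 121.0], [238.0, 150.0, 568.0, 237.0, 122.0], [239.0, 150.0, 573.0, 240.0, 120.0], [240.0, 150.0, 577.0, 241.0, 119.0], [236.0, 151.0, 564.0, 245.0, 115.0], [237.0, 151.0, 567.0, 243.0, 116.0], [238.0, 151.0, 570.0, 243.0, 115.0], [239.0, 151.0, 573.0, 239.0, 116.0]]
side blkL [534.49321689 -36.32639555 185.3980071 ] [531.98657368 -47.6517557  160.42709024] [545.11669335 -11.08872914 204.68197645]
```

```bash
python3 - <<'E'
from h import *
p,d,c=load("wrist0")
print(c['fx'],c['cx'],c['cy'],c['T'].round(3))
R=np.array([[np.cos(2.848),np.sin(2.848),0],[np.sin(2.848),-np.cos(2.848),0],[0,0,-1]])
print((R.T@c['T'][:3,:3]).round(3), R.T@(c['T'][:3,3]-np.array([180.9,598,291.6])))
E
```

```text
266.62862727172023 257.8060679049985 187.31308346583455 [[ 2.89000e-01  9.16000e-01  2.77000e-01  1.02261e+02]
 [ 9.57000e-01 -2.76000e-01 -8.50000e-02  6.20177e+02]
 [-1.00000e-03  2.89000e-01 -9.57000e-01  3.84864e+02]
 [ 0.00000e+00  0.00000e+00  0.00000e+00  1.00000e+00]]
[[ 0.    -0.957 -0.289]
 [ 1.     0.001 -0.001]
 [ 0.001 -0.289  0.957]] [ 81.69207241  -1.52937512 -93.26368079]
```

```bash
python3 -m inch '{"hand":[1,1,1,1,1,1,1,1,1,1,1,1,1,1],"delta_pos":[[-3.4,-2.25,0],[-3.4,-2.25,0],[-3.4,-2.25,0],[-3.4,-2.25,0],[-3.4,-2.25,0],[-3.4,-2.25,0],[-3.4,-2.25,0],[-3.4,-2.25,0],[-3.4,-2.25,0],[-3.4,-2.25,0],[-3.4,-2.25,0],[-3.4,-2.25,0],[-3.4,-2.25,0],[-3.2,-2.15,0]],"turn":[0,0,0,0,0,0,0,0,0,0,0,0,0,0]}' && python3 -m inch '{"hand":[1,1,1,1,1,1,1,1,1,1,1],"delta_pos":[[0,0,0],[0,0,0],[0,0,0],[0,0,0],[0,0,0],[0,0,0],[0,0,0],[0,0,0],[0,0,0],[0,0,0],[0,0,0]],"turn":[0.142,0.142,0.142,0.142,0.142,0.142,0.142,0.142,0.142,0,0]}' && python3 - <<'E'
from h import *
p,d,c=snap("wrist","w1"); print(env.state()['eef_pos'],env.state()['tcp_rot'],env.state()['t'])
E
```

```text
t: 1.55
eef_pos: [544.7, 158.8, 292.1]
tcp_rot: [-3.142, -0.0, 2.847]
ft_force: [0.9, 0.3, 0.3]
opening: 1.002
t: 2.65
eef_pos: [543.7, 160.4, 292.1]
tcp_rot: [-3.141, -0.0, 1.574]
ft_force: [0.1, 0.1, -0.1]
opening: 0.998
[543.69178975 160.41320586 292.139374  ] [-3.14139769e+00 -2.54931703e-05  1.57373486e+00] 2.7
```

View pics/w1.png

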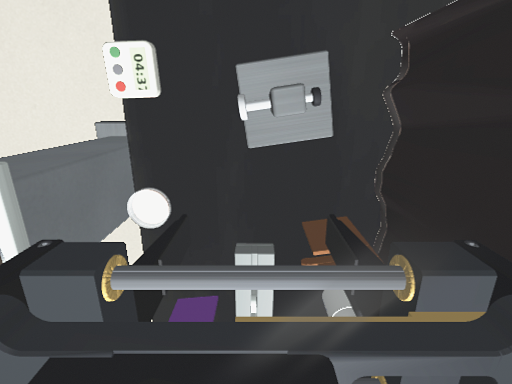

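```bash
python3 - <<'E'
from h import *
p,d,c=load("w1");W=cloud(d,c);X,Y,Z=[W[...,i] for i in range(3)]
m=(Z>3)&(Z<22)&(X>450)&(X<660)&(Y>150)&(Y<330)&(p.min(-1)>70)
print("base",cv2.minAreaRect(W[m][:,:2].astype(np.float32)))
m=(Z>148)&(Z<162)&(X>552)&(X<600)&(Y>210)&(Y<280)
print("blk",m.sum(),cv2.minAreaRect(W[m][:,:2].astype(np.float32)),np.nanmedian(Z[m]))
for x in range(522,554,3):
    m=(Z>120)&(abs(X-x)<1.5)&(Y>210)&(Y<280)
    if m.sum(): q=W[m]; print(x,m.sum(),"y",q[:,1].min().round(1),q[:,1].max().round(1),"z",np.percentile(q[:,2],[5,50,95]).round(1))
E
```

```text
base ((580.1145629882812, 247.5264892578125), (119.70470428466797, 110.120849609375), 8.219657897949219)
blk 1030 ((567.771240234375, 245.98098754882812), (29.250919342041016, 23.93855857849121), 8.160943984985352) 155.24917280718995
525 7 y 246.8 250.1 z [145.6 147.8 148.4]
528 79 y 230.4 251.0 z [147.3 151.8 153.7]
531 95 y 229.3 251.0 z [144.4 151.2 153.4]
534 42 y 230.2 244.5 z [142.7 145.6 150.5]
537 39 y 237.9 245.3 z [143.8 145.5 147.6]
540 29 y 237.9 245.3 z [143.4 145.7 147.1]
543 39 y 238.7 246.2 z [143.6 145.8 146.9]
546 29 y 238.7 246.2 z [144.1 145.8 146.8]
549 40 y 239.6 247.0 z [143.9 146.  147. ]
552 50 y 239.6 254.0 z [143.1 146.2 151.7]
```

```bash
python3 -m inch '{"hand":[1,1,1,1,1,1,1],"delta_pos":[[-2.5,-0.12,-1],[-3.5,-0.12,-1],[-3.5,-0.12,0],[-3.5,-0.12,0],[-3.5,-0.12,0],[-2.14,-0.12,0],[0,0,0]],"turn":[0,0,0,0,0,0.003,0]}' && python3 - <<'E'
from h import *
p,d,c=snap("wrist","w2"); s=env.state(); print(s['eef_pos'],s['tcp_rot'],s['t'])
p,d,c=load("w2");W=cloud(d,c);X,Y,Z=[W[...,i] for i in range(3)]
for n,m in {"top":(Z>194)&(Z<215)&(abs(X-537)<15)&(Y>-60)&(Y<20),"shoulder":(Z>40)&(Z<194)&(abs(X-537)<15)&(Y>-80)&(Y<40)}.items():
    if m.sum(): q=W[m]; print(n,m.sum(),np.percentile(q,[1,50,99],axis=0).round(1),cv2.minAreaRect(q[:,:2].astype(np.float32)))
E
```

```text
t: 3.4
eef_pos: [536.3, -28.1, 312.2]
tcp_rot: [3.142, 0.0, 1.567]
ft_force: [-0.3, -0.1, 0.4]
opening: 1.002
[536.28573723 -26.84704813 312.19555983] [-3.14153981e+00 -1.79957063e-04  1.56690237e+00] 3.45
top 638 [[531.6 -44.9 195.3]
 [537.9 -25.4 204.2]
 [543.7  -9.9 206. ]] ((537.507568359375, -27.583690643310547), (35.69154739379883, 12.479219436645508), 89.78794860839844)
shoulder 380 [[532.1 -13.2 119.7]
 [538.   -4.5 140.7]
 [543.3  24.4 192.8]] ((539.6048583984375, 5.302284240722656), (38.168033599853516, 11.892070770263672), 84.47715759277344)
```

View pics/w2.png

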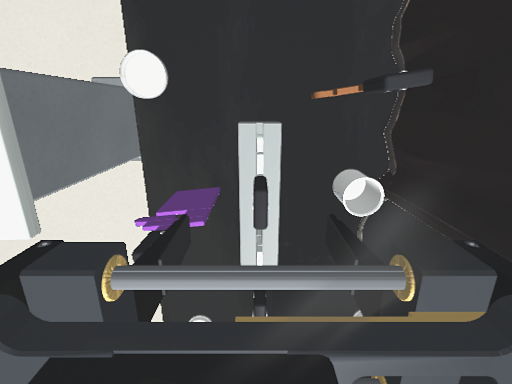

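```bash
python3 -m inch '{"hand":[1,1,1,1,1,1,1,0,0,0,0,0,0,0,0,0,0],"delta_pos":[[0,0.1,2],[0,0,2],[0,0,1],[0,0,1],[0,0,1],[0,0,0],[0,0,0],[0,0,0],[0,0,0],[0,0,0],[0,0,0],[0,0,0],[0,0,0],[0,0,0],[0,0,0],[0,0,0],[0,0,0]],"turn":[0,0,0,0,0,0,0,0,0,0,0,0,0,0,0,0,0]}'
```

```text
t: 5.15
eef_pos: [537.3, -26.0, 242.2]
tcp_rot: [3.142, -0.0, 1.567]
ft_force: [-0.5, -0.1, -0.4]
opening: 0.216
```

```bash
python3 -m inch '{"hand":[0,0,0,0,0,0],"delta_pos":[[0,0,0],[0,0,0],[0,0,0],[0,0,0],[0,0,0],[0,0,0]],"turn":[0,0,0,0,0,0]}'
```

```text
t: 5.75
eef_pos: [537.3, -26.0, 242.2]
tcp_rot: [-3.142, -0.0, 1.567]
ft_force: [-0.1, 0.0, 0.1]
opening: 0.123
```

```bash
python3 -m inch '{"hand":[0,0,0,0,0,0,0,0],"delta_pos":[[0,0,-0.3],[0,0,-0.7],[0,0,-1],[0,0,-1],[0,0,-1],[0,0,-1],[0,0,-1],[0,0,0]],"turn":[0,0,0,0,0,0,0,0]}' && python3 - <<'E'
from h import *
s=env.state();print(s)
p,d,c=snap("side","s3"); crop("s3",180,340,90,270,4,"s3c")
E
```

```text
t: 6.55
eef_pos: [537.6, -26.0, 303.8]
tcp_rot: [3.139, 0.0, 1.567]
ft_force: [-1.1, 0.3, -2.8]
opening: 0.124
{'t': 6.55, 'joints': array([-1.71094190e-01,  3.54814757e-01,  1.75784001e+00,  1.15574550e-04,
        1.02654347e+00, -1.67174320e-01]), 'qvel': array([-0.00130033,  0.01996352,  0.02878162,  0.0006397 , -0.03198881,
        0.001166  ]), 'tau': array([-3.18551829e-03, -5.25464702e+01, -2.58154178e+01,  6.39273226e-02,
        4.25927807e-01, -9.84201433e-04]), 'eef_pos': array([537.64952303, -26.00099588, 303.7926307 ]), 'tcp_rot': array([3.13921515e+00, 3.00783110e-04, 1.56681638e+00]), 'ft_force': array([-1.09661247,  0.26745383, -2.84005626]), 'moment': array([-0.14397598,  0.00976647, -0.04247277]), 'opening': 0.12405179708673285}
```

View pics/s3c.png

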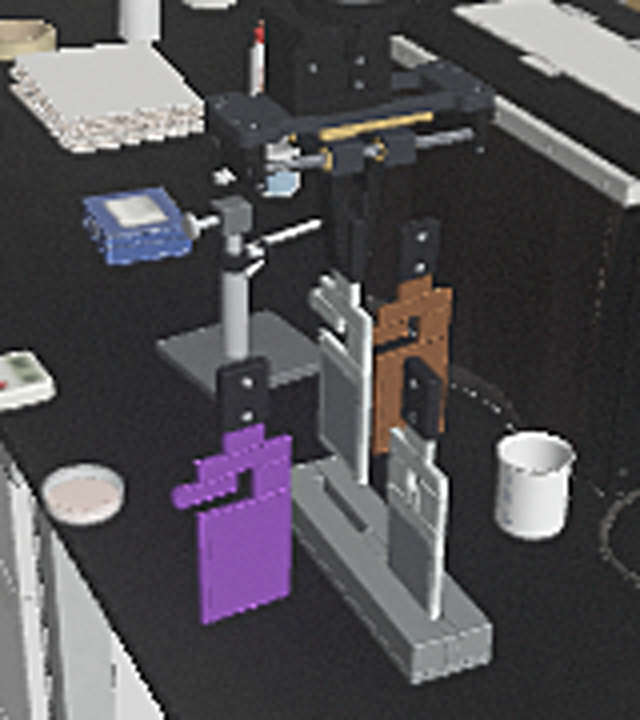

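```bash
python3 -m inch '{"hand":[0,0,0,0,0,0,0,0,0,0,0,0,0,0],"delta_pos":[[0,0,0],[0,0,0],[0,0,0],[1,0.2,0],[2.5,0.5,0],[3,0.6,0],[3.5,0.7,0],[3.5,0.7,0],[3.5,0.7,0],[2.5,0.5,0],[1.86,0.3,0],[1,0.16,0],[0,0,0],[0,0,0]],"turn":[-0.05,-0.05,-0.047,0,0,0,0,0,0,0,0,0,0,0]}' && python3 - <<'E'
from h import *
s=env.state();print(s['eef_pos'],s['tcp_rot'],s['ft_force'],s['t'])
p,d,c=snap("wrist","w4"); p,d,c=snap("side","s4"); crop("s4",180,340,90,270,4,"s4c"); crop("w4",180,400,80,250,3.5,"w4c")
E
```

```text
t: 8.0
eef_pos: [548.5, 201.3, 302.0]
tcp_rot: [-3.141, 0.0, 1.714]
ft_force: [0.1, -0.5, -2.9]
opening: 0.124
[548.48637147 201.25915442 302.04959513] [-3.14117007e+00  1.47158502e-04  1.71350563e+00] [ 0.1393592  -0.49393652 -2.90500052] 8.0
```

View pics/w4c.png

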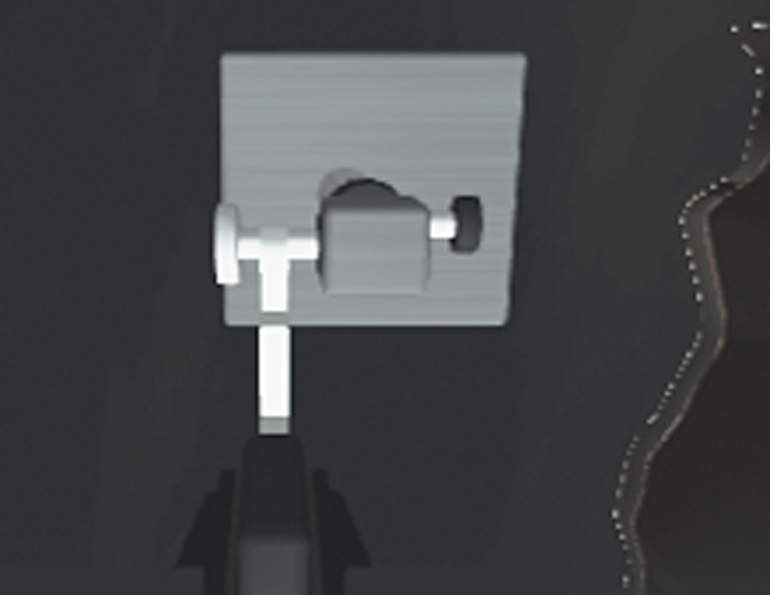

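View pics/s4c.png

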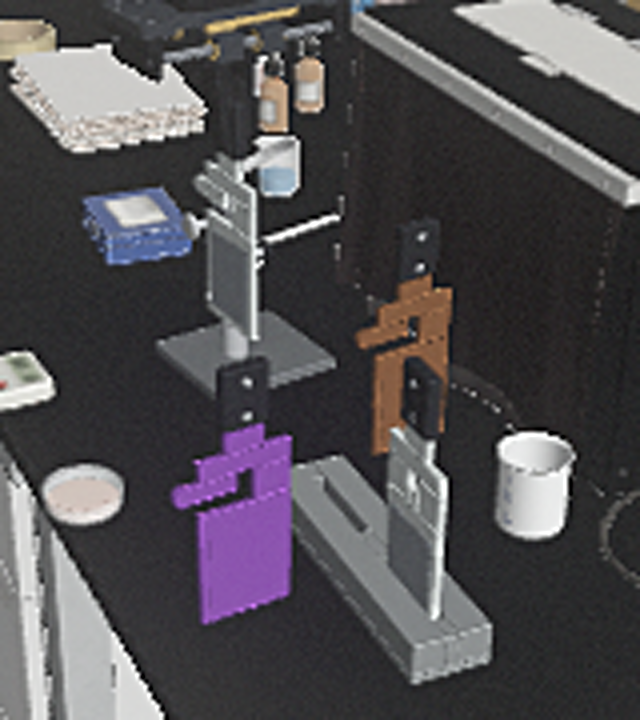

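```bash
cat >> h.py <<'E'
def stf(W,yaw=0.143,o=(569.8,246.3)):
    a=W[...,0]-o[0];b=W[...,1]-o[1];c,s=np.cos(yaw),np.sin(yaw)
    return np.stack([a*c+b*s,-a*s+b*c,W[...,2]],-1)
E
python3 - <<'E'
from h import *
p,d,c=load("w4");S=stf(cloud(d,c));x,y,z=[S[...,i] for i in range(3)]
m=(z>120)&(y>-95)&(y<20)&(abs(x)<60)
for a in range(-60,20,4):
    q=S[m&(abs(y-a)<2)&(x>-40)&(x<-14)]
    if len(q):print(a,len(q),"x",q[:,0].min().round(1),q[:,0].max().round(1),"z",np.percentile(q[:,2],[5,50,95]).round(0))
q=S[(z>157)&(y>-25)&(x>-40)&(x<-14)]; print("jaw",q.min(0),q.max(0))
q=S[(z>150)&(z<160)&(x>-14)&(x<20)&(abs(y)<30)]; print("blk",np.percentile(q,[1,50,99],axis=0).round(1))
q=S[(z>130)&(z<154)&(x>-36)&(x<-18)&(abs(y)<30)]; print("neck",np.percentile(q,[1,50,99],axis=0).round(1))
q=S[(z>130)&(z<156)&(x>-60)&(x<-37.5)&(abs(y)<30)]; print("head",np.percentile(q,[1,50,99],axis=0).round(1))
E
```

```text
-56 6 x -35.5 -20.5 z [280. 289. 290.]
-52 65 x -35.5 -20.5 z [279. 281. 297.]
-48 48 x -35.6 -20.5 z [263. 288. 297.]
-44 181 x -35.5 -20.5 z [262. 264. 301.]
-40 187 x -35.5 -20.5 z [262. 264. 306.]
-36 228 x -35.6 -20.5 z [262. 265. 311.]
-32 1069 x -40.0 -14.0 z [232. 263. 284.]
-28 423 x -35.5 -20.5 z [201. 258. 318.]
-24 1053 x -40.0 -14.0 z [224. 327. 330.]
-20 2410 x -40.0 -14.0 z [320. 340. 351.]
-16 6067 x -40.0 -14.0 z [320. 345. 353.]
-12 1007 x -40.0 -14.0 z [310. 322. 327.]
-8 1395 x -40.0 -14.0 z [193. 319. 327.]
-4 88 x -39.8 -14.1 z [145. 154. 185.]
0 132 x -39.7 -14.2 z [145. 150. 185.]
4 101 x -39.6 -14.2 z [144. 153. 185.]
8 73 x -39.8 -14.3 z [143. 180. 183.]
12 10 x -40.0 -14.3 z [139. 146. 154.]
jaw [-39.99725173 -24.97734479 179.24321932] [-14.00050776   9.27685847 354.10382802]
blk [[-13.4 -12.1 152.1]
 [ -0.9   0.5 155.3]
 [ 11.9  11.8 156.9]]
neck [[-35.3  -3.2 143.8]
 [-23.1   0.3 145.7]
 [-18.4   3.5 147.7]]
head [[-43.5  -9.3 142.9]
 [-40.5   1.7 151.5]
 [-37.8  10.6 154.1]]
```

```bash
python3 - <<'E'
from h import *
p,d,c=load("w4");S=stf(cloud(d,c));x,y,z=[S[...,i] for i in range(3)]
m=(z>172)&(z<192)&(y>-15)&(y<15)&(x>-40)&(x<-14); q=S[m]; print(len(q),np.percentile(q,[1,50,99],axis=0).round(1), q[:,1].max())
E
```

```text
202 [[-3.100e+01 -9.200e+00  1.794e+02]
 [-2.780e+01  1.000e-01  1.841e+02]
 [-2.540e+01  9.200e+00  1.888e+02]] 9.276858472930009
```

```bash
python3 -m inch '{"hand":[0,0,0,0,0,0,0],"delta_pos":[[0.1,0.1,0],[0,0,0.5],[0,0,0.5],[0,0,0.4],[0,0,0.3],[0,0,0],[0,0,0]],"turn":[0,0,0,0,0,0,0]}'; python3 -m inch '{"hand":[0,0,0],"delta_pos":[[0,0,0.1],[0,0,0.1],[0,0,0]],"turn":[0,0,0]}'; python3 -m inch '{"hand":[0,0],"delta_pos":[[0,0,0.1],[0,0,0]],"turn":[0,0]}'
```

```text
t: 8.8
eef_pos: [549.5, 202.7, 285.2]
tcp_rot: [-3.142, -0.0, 1.714]
ft_force: [-0.2, 0.0, -2.1]
opening: 0.126
t: 9.1
eef_pos: [549.4, 202.7, 283.2]
tcp_rot: [-3.142, -0.0, 1.714]
ft_force: [0.2, 0.2, -1.5]
opening: 0.125
t: 9.3
eef_pos: [549.4, 202.7, 282.1]
tcp_rot: [-3.141, -0.0, 1.714]
ft_force: [-0.3, -0.5, -2.8]
opening: 0.121
```

```bash
for i in 1 2 3; do python3 -m inch '{"hand":[0,0],"delta_pos":[[0,0,0.1],[0,0,0]],"turn":[0,0]}' | egrep 'eef|ft'; done
```

```text
eef_pos: [549.5, 202.6, 281.1]
ft_force: [-0.5, -0.1, -2.7]
eef_pos: [549.5, 202.7, 280.1]
ft_force: [-0.2, 0.2, -3.2]
eef_pos: [549.5, 202.7, 279.1]
ft_force: [0.5, -0.5, -2.5]
```

```bash
for i in 1 2; do python3 -m inch '{"hand":[0,0],"delta_pos":[[0,0,0.05],[0,0,0]],"turn":[0,0]}' | egrep 'eef|ft'; done;  python3 -c "
from h import *
print(env.state()['ft_force'],env.state()['moment'])"
```

```text
eef_pos: [549.5, 202.7, 278.7]
ft_force: [-0.3, -0.6, -2.4]
eef_pos: [549.5, 202.7, 278.2]
ft_force: [-0.4, 0.9, -2.3]
[-0.41912321  0.93262687 -2.33052642] [-0.05341968  0.01059476  0.0163004 ]
```

```bash
for i in 1 2; do python3 -m inch '{"hand":[0,0],"delta_pos":[[0,0,0.05],[0,0,0]],"turn":[0,0]}' | egrep 'eef|ft'; python3 -c "
from h import *
print(env.state()['moment'])"; done
```

```text
eef_pos: [549.5, 202.7, 277.8]
ft_force: [0.0, 0.1, -2.2]
[-0.02720657  0.09228057  0.01466499]
eef_pos: [549.5, 202.7, 277.4]
ft_force: [0.1, -0.7, 1.2]
[-0.07613626  0.13920973  0.01425019]
```

```bash
python3 -m inch '{"hand":[0,0,0],"delta_pos":[[0,0,-0.25],[0,0,0],[0,0,0]],"turn":[0,0,0]}'; python3 -m inch '{"hand":[0,0,0,0],"delta_pos":[[0.5,0,0],[0.5,0,0],[0,0,0],[0,0,0]],"turn":[0,0,0,0]}';  python3 - <<'E'
from h import *
p,d,c=snap("wrist","w5"); p,d,c=snap("side","s5"); crop("s5",200,270,90,190,6,"s5c"); crop("w5",180,400,80,250,3.5,"w5c")
E
```

```text
t: 11.0
eef_pos: [549.5, 202.7, 279.7]
tcp_rot: [-3.142, -0.0, 1.714]
ft_force: [-0.8, -0.3, -2.8]
opening: 0.126
t: 11.4
eef_pos: [548.0, 212.9, 279.6]
tcp_rot: [-3.141, -0.0, 1.714]
ft_force: [0.5, 1.0, -2.6]
opening: 0.124
```

View pics/w5c.png

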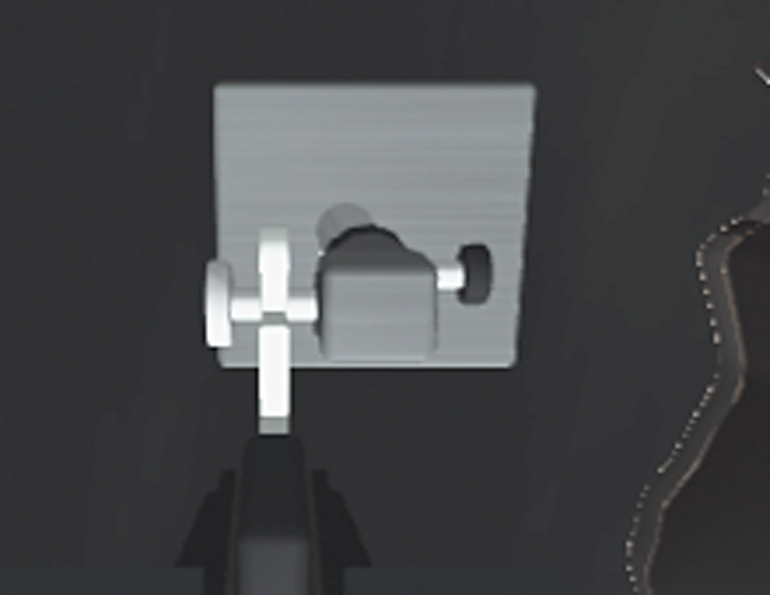

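View pics/s5c.png

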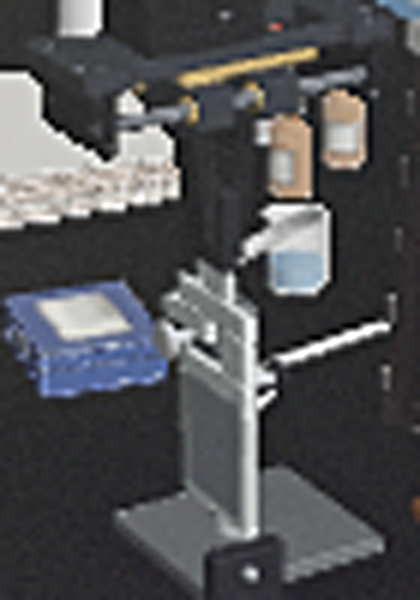

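```bash
python3 -m inch '{"hand":[0,0,0,0,0,0,0,0],"delta_pos":[[0.5,0,0],[0.5,0,0],[0.5,0,0],[0.5,0,0],[0.5,0,0],[0.3,0,0],[0,0,0],[0,0,0]],"turn":[0,0,0,0,0,0,0,0]}';  python3 - <<'E'
from h import *
print(env.state()['ft_force'])
p,d,c=snap("wrist","w6"); p,d,c=snap("side","s6"); crop("s6",200,270,90,190,6,"s6c"); crop("w6",180,400,80,250,3.5,"w6c")
p,d,c=load("w6");S=stf(cloud(d,c));x,y,z=[S[...,i] for i in range(3)]
q=S[(z>148)&(z<172)&(y>20)&(y<70)&(x>-40)&(x<-14)]; print(len(q),np.percentile(q,[1,50,99],axis=0).round(1), q[:,1].max())
q=S[(z>150)&(z<160)&(x>-14)&(x<20)&(abs(y)<30)]; print("blk",np.percentile(q,[1,50,99],axis=0).round(1))
E
```

```text
t: 12.3
eef_pos: [544.0, 240.3, 279.7]
tcp_rot: [-3.142, -0.0, 1.714]
ft_force: [0.0, -0.1, -2.3]
opening: 0.126
[ 0.04275358 -0.14052673 -2.32510554]
206 [[-29.8  30.1 156.3]
 [-27.   39.1 161.7]
 [-24.2  48.5 169.7]] 48.5370175610722
blk [[-13.6 -10.6 150.5]
 [ -1.2   1.7 155.3]
 [ 11.8  12.  156.9]]
```

View pics/w6c.png

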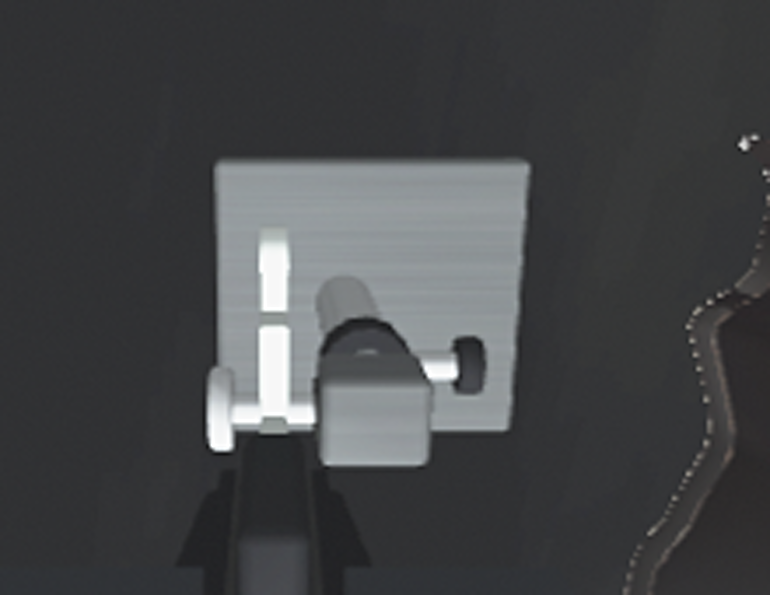

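View pics/s6c.png

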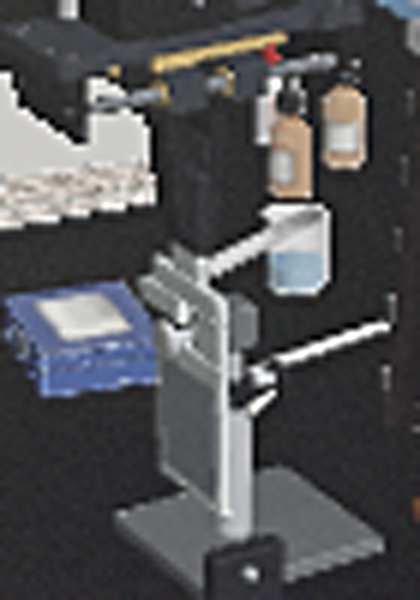

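```bash
python3 -m inch '{"hand":[0,0,0,0],"delta_pos":[[0.2,0,0],[0.2,0,0],[0,0,0],[0,0,0]],"turn":[0,0,0,0]}'| egrep 'eef|ft'; for i in 1 2 3; do python3 -m inch '{"hand":[0,0],"delta_pos":[[0.05,0,0],[0,0,0]],"turn":[0,0]}' | egrep 'eef|ft'; done
```

```text
eef_pos: [543.5, 244.3, 279.7]
ft_force: [-0.4, 0.9, -2.4]
eef_pos: [543.4, 244.8, 279.8]
ft_force: [0.7, 0.2, -2.5]
eef_pos: [543.3, 245.3, 279.7]
ft_force: [-0.3, -0.3, -3.0]
eef_pos: [543.3, 245.8, 279.8]
ft_force: [-0.2, 0.3, -2.5]
```

```bash
for i in 1 2; do python3 -m inch '{"hand":[0,0],"delta_pos":[[0.05,0,0],[0,0,0]],"turn":[0,0]}' | egrep 'eef|ft'; python3 -c "
from h import *
print(env.state()['moment'])"; done
```

```text
eef_pos: [543.2, 246.3, 279.7]
ft_force: [-0.6, -0.0, -2.0]
[-0.05422186  0.01939173  0.00911565]
eef_pos: [543.2, 246.6, 279.7]
ft_force: [-0.2, -1.6, -2.6]
[-0.41036512 -0.03626649  0.01883691]
```

```bash
python3 -m inch '{"hand":[0,0,0],"delta_pos":[[-0.23,0,0],[0,0,0],[0,0,0]],"turn":[0,0,0]}'| egrep 'eef|ft'; for i in 1 2 3 ; do python3 -m inch '{"hand":[0,0],"delta_pos":[[0,0,0.1],[0,0,0]],"turn":[0,0]}' | egrep 'eef|ft'; done
```

```text
eef_pos: [543.5, 244.4, 279.8]
ft_force: [-0.3, 0.3, -3.3]
eef_pos: [543.4, 244.5, 278.6]
ft_force: [-0.8, -0.4, -3.2]
eef_pos: [543.4, 244.5, 277.6]
ft_force: [0.1, 0.1, -2.1]
eef_pos: [543.5, 244.5, 276.6]
ft_force: [0.0, -0.1, -3.0]
```

```bash
python3 -m inch '{"hand":[0,0,0,0],"delta_pos":[[0,0,0.2],[0,0,0.2],[0,0,0],[0,0,0]],"turn":[0,0,0,0]}'| egrep 'eef|ft'; python3 -m inch '{"hand":[0,0,0,0],"delta_pos":[[0,0,0.2],[0,0,0.2],[0,0,0],[0,0,0]],"turn":[0,0,0,0]}'| egrep 'eef|ft'; python3 -m inch '{"hand":[0,0,0,0],"delta_pos":[[0,0,0.15],[0,0,0.15],[0,0,0],[0,0,0]],"turn":[0,0,0,0]}'| egrep 'eef|ft'
```

```text
eef_pos: [543.5, 244.5, 272.6]
ft_force: [-0.1, -0.1, -2.7]
eef_pos: [543.5, 244.4, 268.7]
ft_force: [-0.9, 1.0, -2.2]
eef_pos: [543.5, 244.5, 265.7]
ft_force: [0.9, -0.4, -2.4]
```

```bash
for i in 1 2 ; do python3 -m inch '{"hand":[0,0],"delta_pos":[[0,0,0.05],[0,0,0]],"turn":[0,0]}' | egrep 'eef|ft'; done
```

```text
eef_pos: [543.5, 244.5, 265.2]
ft_force: [0.2, 0.2, -3.2]
eef_pos: [543.5, 244.4, 264.7]
ft_force: [0.0, 0.5, -2.5]
```

```bash
for i in 1 2 3; do python3 -m inch '{"hand":[0,0],"delta_pos":[[0,0,0.05],[0,0,0]],"turn":[0,0]}' | egrep 'eef|ft'; done
```

```text
eef_pos: [543.5, 244.4, 264.2]
ft_force: [0.2, 0.0, -2.1]
eef_pos: [543.5, 244.5, 263.8]
ft_force: [-0.2, -0.1, -1.8]
eef_pos: [543.5, 244.5, 263.4]
ft_force: [-1.2, -1.2, -0.4]
```

```bash
python3 -m inch '{"hand":[0.2,0.3,0.5,0.5,0.5,0.5,0.5,0.5,0.5,0.5],"delta_pos":[[0,0,0],[0,0,0],[0,0,0],[0,0,0],[0,0,0],[0,0,0],[0,0,0],[0,0,0],[0,0,0],[0,0,0]],"turn":[0,0,0,0,0,0,0,0,0,0]}';  python3 - <<'E'
from h import *
p,d,c=snap("wrist","w7"); p,d,c=snap("side","s7"); crop("s7",200,270,90,190,6,"s7c"); crop("w7",180,400,80,250,3.5,"w7c")
E
```

```text
t: 17.9
eef_pos: [543.5, 244.5, 263.2]
tcp_rot: [3.142, -0.0, 1.714]
ft_force: [-0.4, -0.3, -0.1]
opening: 0.5
```

View pics/w7c.png

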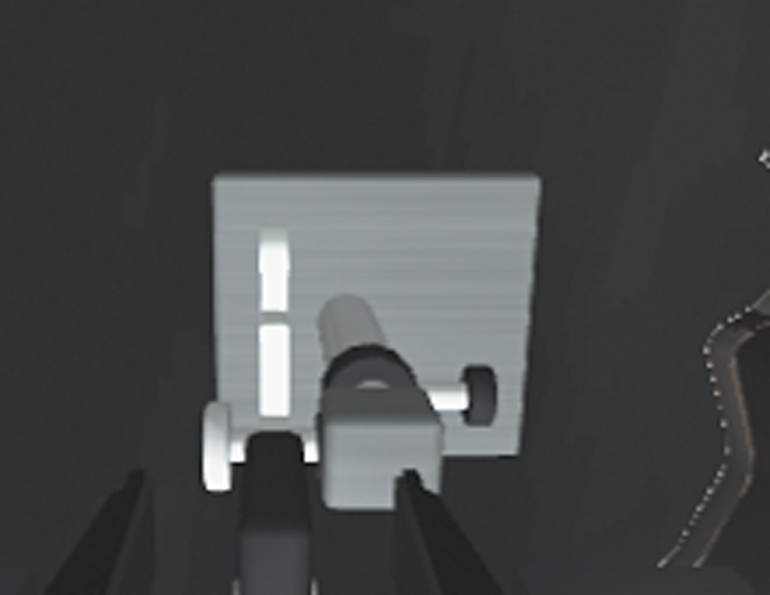

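View pics/s7c.png

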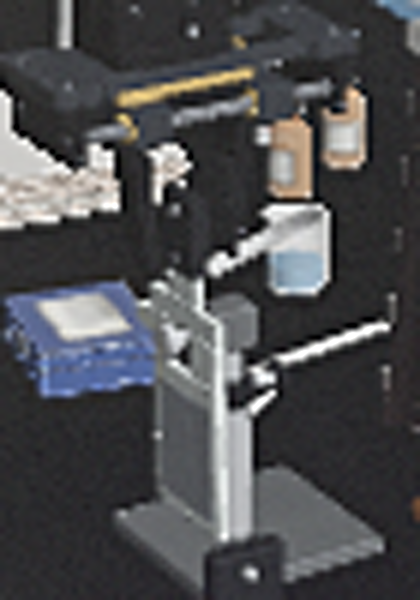

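```bash
python3 -m inch '{"hand":[0.5,0.5,0.5,0.5,0.5,0.5,0.5,0.5,0.5,0.5],"delta_pos":[[0,0,-0.5],[0,0,-1],[0,0,-1],[0,0,-1.5],[0,0,-2],[0,0,-2],[0,0,-2],[0,0,0],[0,0,0],[0,0,0]],"turn":[0,0,0,0,0,0,0,0,0,0]}';  python3 - <<'E'
from h import *
for k in range(2):
    p,d,c=snap("wrist","w8")
    S=stf(cloud(d,c));x,y,z=[S[...,i] for i in range(3)]
    q=S[(z>132)&(z<156)&(y>20)&(y<70)&(x>-40)&(x<-14)]; print(len(q),np.percentile(q,[1,50,99],axis=0).round(1))
    q=S[(z>215)&(z<240)&(abs(y)<30)&(x>-45)&(x<-10)]; print("top",len(q),np.percentile(q,[1,50,99],axis=0).round(1) if len(q) else 0)
p,d,c=snap("side","s8"); crop("s8",180,340,90,270,4,"s8c"); crop("w8",130,450,60,240,2.4,"w8c"); snap("top","t8"); crop("t8",150,330,130,250,4,"t8c")
E
```

```text
t: 19.0
eef_pos: [543.2, 244.3, 362.5]
tcp_rot: [-3.14, 0.0, 1.714]
ft_force: [-0.3, -0.9, 0.2]
opening: 0.501
90 [[-29.4  34.8 138.3]
 [-27.   43.6 144.9]
 [-24.7  52.7 153.4]]
top 504 [[-32.5 -15.5 217.1]
 [-27.    3.1 225.3]
 [-20.5  19.1 227.2]]
90 [[-29.4  34.8 138.1]
 [-27.   43.6 144.9]
 [-24.7  52.7 153.5]]
top 505 [[-32.6 -15.4 216.9]
 [-26.9   3.  225.3]
 [-20.4  19.  227. ]]
```

View pics/w8c.png

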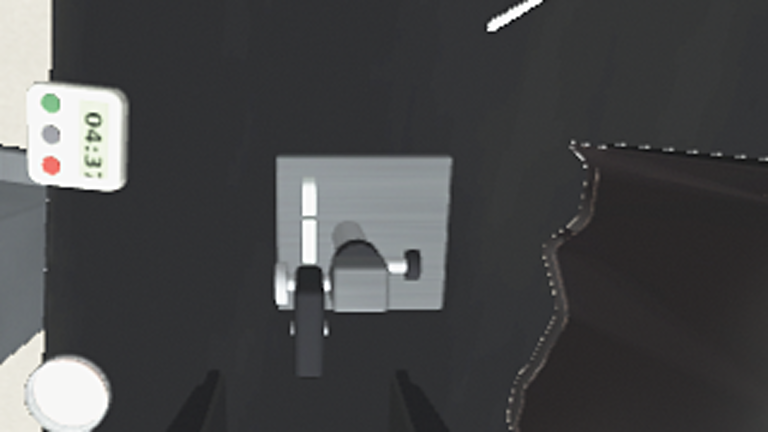

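View pics/s8c.png

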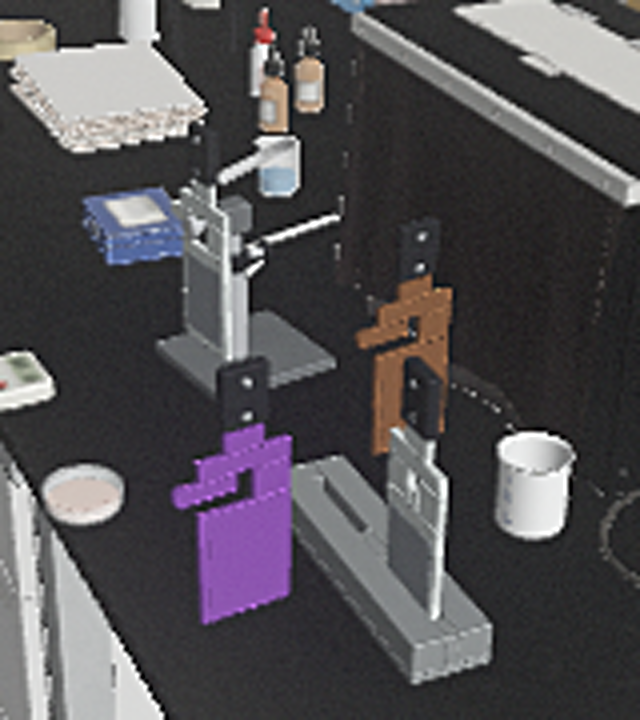

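```bash
python3 -m inch '{"hand":[0.5,0.5,0.5,0.5,0.5,0.5,0.5,0.5,0.5,0.5],"delta_pos":[[0,0,0],[0,0,0],[0,0,0],[0,0,0],[0,0,0],[0,0,0],[0,0,0],[0,0,0],[0,0,0],[0,0,0]],"turn":[0,0,0,0,0,0,0,0,0,0]}'; python3 -c "
from cell import ticket
print(ticket.job_done())"
```

```text
t: 20.2
eef_pos: [543.5, 244.4, 363.2]
tcp_rot: [-3.142, -0.0, 1.714]
ft_force: [0.8, 0.4, 0.5]
opening: 0.501
the job is handed in; nothing more can be done
None
```

The slotted panel is hanging on the stand's pin, seated in the notch, and I handed the job in at about 20 s. No verdict was reported.

- **Picking up:** I took the slotted panel by its grip block from the holder's left pocket and lifted it clear. I then turned it to match the stand, about 0.143 rad.
- **Finding the pin:** lowering the jaw gently, I felt the pin at an axis height of about 142 mm, with roughly 4 N of contact. That agreed with the camera estimate of about 142 mm.
- **Hanging:** I raised the panel 2 mm and slid the slot over the neck until I felt the inner wall at about 1.6 N. I then backed off 2 mm and lowered it. The pin met the notch about 16 mm down, as expected. I opened the fingers and lifted the gripper straight up.

The last camera checks showed:
- The panel is upright, with its top at 225.3 mm against 225.5 mm expected.
- It sits at stand x of about -27 mm, with the slot seat within about 1 mm of the pin sideways. Camera calibration is only good to about 2 mm.
- Two successive pictures gave the same positions to about 0.2 mm, so it looks at rest.
- The second panel, the look-alikes, the beaker, the petri dish and the timer look unmoved. I did not check the jar specifically; it is well away from where the arm worked.

None of the checks failed or disagreed.

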